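Free the gummed-up clamp knob and pinch the glued pendant

TASK

The red knob of the little gluing clamp is gummed up with dried glue: break it loose with a short firm clockwise twist, then wind it on until the jaw has pushed the blue pendant flat against the stop plate of the fence and holds it there, snug but without crushing it, and let go. Work the clamp by its knob only, touching neither the jaw nor the pendant, and leave the other things on the table where they are.

Things in the scene. Friction and masses are not known exactly. Their poses are not given: they have to be found in the camera images.
- jig: Gluing clamp, screwed to the table: aluminium plate 90 (its x) by 225 mm (its y, -105 to +120), 8 mm thick; origin at table level, z up. A blue gear housing, 70 x 70 mm, top 32 mm above the table, centred at y = +55 mm, carries the red knob; on its -y side lie the steel jaw, the pendant and the fence, all under 33 mm high.
- knob_grip (a point): Point on the red knob's vertical axis, 61 mm above the table, inside its grip: an upright bar 50 mm long (along this frame's x), 14 mm thick (along its y), from 43 to 73 mm above the table, on a round skirt of 48 mm diameter (35 to 43 mm above the table). The frame turns with the knob, so its yaw is the bar's.
- knob (a joint): Knob angle, rad: 0 at the start, growing clockwise seen from above, to 3.4. Gummed up: somewhere in the first 0.5 rad it resists with up to about 0.4 to 0.55 N m; once loose it turns freely at about 0.06 N m (slowly turned) and stays where it is left. By rack and pinion it drives the jaw 10 mm per rad, so each newton at the jaw costs 0.01 N m at the knob.
- jaw: Black rubber face of the steel jaw, 34 mm wide, 22 high; jaw 18 mm thick in all. Origin: middle of the clamping face's lower edge, on the plate's top (8 mm above the table). The face looks along this frame's -y; a clockwise knob slides it that way, to the fence, by a rack that runs back into the housing. The rubber gives 1 mm per 20 N. Do not touch or push the jaw itself.
- fence: Fence: fixed steel block 60 mm wide, 20 thick, 22 high, across the clamp's plate; origin at its underside centre (8 mm above the table). Its +y points square to the jaw; its front face is at y = +10 mm, 51 to 61 mm from the jaw's face at the start. In that face sits a brass stop plate, 50 mm wide, set 0 to 7 mm proud of it, differently each time and not measured: feel for it.
- pendant: Glued pendant: brass plate 30 x 30 x 10 mm with blue dome (18 mm high in all), lying loose, slightly askew, between jaw and fence, a few mm off the stop plate. Origin: underside centre. The jaw pushes it along till it is pinched. It cracks if the jaw presses over 30 N (0.36 N m at the knob); turned home with 10 to 20 N it stays pinched by the knob's friction.
- spare: finished brass pendant like the other but with a white dome, 30 x 30 x 18 mm, lying on the table; leave alone. Origin: underside centre
- spool: brass-coloured wire spool, 66 mm across, 22 high; leave alone. Origin: underside centre
- glue: metal glue tube with white nozzle, 97 mm long, lying on the table; leave alone. Origin: at table level near its middle
- scissors: scissors with red loops, about 165 mm long, flat on the table; leave alone. Origin: at table level under the pivot
- pliers: small pliers with black handles, about 150 mm long, flat on the table; leave alone. Origin: at table level under the pivot
- phone: white phone, 150 x 74 x 8 mm, flat on the table; leave alone. Origin: underside centre
- dish: small white bowl, 84 mm across, 22 high; leave alone. Origin: underside centre

How it is judged:
By the outcome, as a careful person would: the job done as asked, in the order asked, and still so for the second after the job is handed in, with the robot touching nothing.
It also fails if it takes over 72 s, if anything falls off the work surface, if the arm or the gripper's body presses on something with over 40 N, if the wrist force passes 120 N, or if a joint passes its speed limit or range.

ROBOT

A 7-joint arm with a two-finger parallel gripper is mounted at the origin on the work surface. World frame = base frame: x ahead of the robot, y to its left, z up, the work surface at z = 0. Lengths are in m, angles in rad, forces in N, time in s.
With the tool pointing down it reaches from about 0.35 to 0.9 m from the base axis. Payload 8.1 kg.
Tool frame: the origin (TCP) lies between the finger pads; the fingertips stand ahead of it and the grasp point (between the pads) is the TCP (arm.nose_length is the z of the fingertips in the tool frame, in m); z points along the fingers, y is the line along which they close (so a half turn about z gives the same grasp; the last joint's range is limited). The gripper opens to 92 mm and grips with 3 to 60 N. Pads are 19 mm wide; open, the fingers measure 130 mm over their backs; the gripper's body (75 mm by 190 mm) begins 47 mm behind the grasp point.
Start: joints at [1.127, 0.434, 0.025, 1.573, -0.012, 1.134, -0.075], TCP at [0.209, -0.589, 0.215] pointing down, gripper open.
Joint ranges: [-2.62, 2.62], [-0.44, 2.09], [-1.27, 1.32], [0.08, 2.57], [-1.32, 4.46], [0.12, 2], [-2.74, 2.74]. Speed limits (rad/s): [2.22, 2.22, 3.01, 3.01, 3.14, 3.14, 3.14].

INTERFACE

Orientations are given as a rotation vector (axis times angle).
In Python, from cell import sensors, optics, arm gives the robot as it stands.
- The arm moves only by the tool arm_command, never from a script. Its argument "deltas" is one flat list of numbers, 7 for each row, row after row: the turn, a rotation vector about the world's x, y, z as a fraction of full scale, then the shift along the world's x, y, z as a fraction of full scale, then the finger opening in mm, from 0 to 91.8. In form: [wx, wy, wz, dx, dy, dz, fingers, wx, wy, wz, dx, dy, dz, fingers, ...]. A call has 1 to 20 rows; each row is the pose to reach, as a shift and turn from the pose commanded when the call began; what a row does not reach only later rows make up. Full scale, the value 1, is 1 m for a shift and 90 degrees for a turn. A row lasts 1/10 s, in which the tool goes at most 50 mm and 8.59 degrees, less where a joint would pass 70% of its speed; a pose out of reach is approached as far as the arm can. A call with a number of a shift or a turn outside -1 to 1 is refused whole. A call with a gripper value outside its range is refused whole. The fingers move at their own pace and stop on an object; "force" is the grip in N (left out, the last holds). Time passes only in rows, so rows that repeat a pose let the fingers close. It gives the time, the measured TCP pose, the force, the opening and the grip force at its end, in the units of the state.
- sensors.observe(): the state, without advancing time (a new reading comes with each control period).
- optics.get_image(name): name is "scene" or "top" or "wrist"; returns the picture (384x512x3 uint8, blue, green, red); there is no depth.
- optics.calibration(name): a dict with "camera_matrix" (3x3 intrinsics, pixels), "rvec" (rotation vector, rad) and "tvec" (3), from world to camera coordinates, as OpenCV has them. Camera axes: x right, y down, z forward; pixel columns grow to the right and rows downward; lengths in m; the calibration is good to about 2 mm. The wrist camera is an equidistant fisheye: a pixel r from the principal point sees the ray r / f radians off the axis. A picture is of the moment at which its call begins: read the wrist's pose just before it. calibration takes no time and is no camera call; for the wrist camera it gives the pose at the moment of the call.
- arm.sign_off(): hands the job in; it is judged then, once.
The state is a dict: "clock": time; "joints": joint angles; "dq": joint speeds; "joint_efforts": joint torques, N m; "position": TCP position; "ee_rot": TCP orientation; "force": force on the tool from outside, world axes, zero at the start; "ft_torque": the same for the moment, N m; "width": opening from 0.0 (shut) to 1.0 (fully open); "gripper_force": force on a finger pad.
Only numpy, scipy, OpenCV 4.12 (cv2) and the standard library are available. Lean on these libraries where they do the work, as an engineer would, in place of code of your own. Each camera call takes 0.05 s, during which the arm holds its last target. There are 200 camera calls.

## Working session

There is one attempt and no reset: what is moved stays moved. The work goes in short steps, Python scripts to look and compute and a tool call to move; the robot and the scene stay as the last step left them, time stands still between calls to the robot, and variables do not carry over. Pictures are saved under pics/ and viewed, at most 10 in all, crops included, and the job is handed in when it is done.

Besides the shell and the picture viewer there is one more tool, called after "Request:" as name(argument=value, ...) on one line, values as JSON. arm_command: Moves the arm, as the interface text tells. Its arguments: {"type":"object","properties":{"deltas":{"type":"array","items":{"type":"number"}},"force":{"type":"number"}},"required":["deltas"]}

```bash
mkdir -p pics; ls; python3 - <<'E'
from cell import sensors, optics, arm
import cv2
print(sensors.observe()); print(arm.nose_length)
for n in ("top","scene"):
    cv2.imwrite(f"pics/{n}0.png",optics.get_image(n)); print(optics.calibration(n))
E
```

```text
pics
{'clock': 0.0, 'joints': array([ 1.12742648,  0.43521753,  0.02496972,  1.57407391, -0.01157514,
        1.13397833, -0.0750832 ]), 'dq': array([-0.00040277, -0.00057171,  0.00155423, -0.00136892, -0.00018313,
        0.00068001,  0.00035625]), 'joint_efforts': array([-6.09999279e-04, -6.67855239e+01,  9.85014550e-01, -3.14471626e+01,
       -6.03386946e-02,  4.29551932e-02,  1.29011255e-04]), 'position': array([ 0.20865212, -0.58860188,  0.2142573 ]), 'ee_rot': array([-3.09465787e+00, -5.32382954e-01,  6.54237383e-04]), 'force': array([ 0.51026748, -0.92537201,  0.85924467]), 'ft_torque': array([-0.0126053 ,  0.00071498,  0.01602368]), 'gripper_force': 0.0, 'width': 0.9997951345902595}
0.019
{'camera_matrix': array([[446.33448132,   0.        , 243.79093406],
       [  0.        , 446.33448132, 193.17158585],
       [  0.        ,   0.        ,   1.        ]]), 'rvec': array([ 2.23184113, -2.16880464,  0.03626475]), 'tvec': array([-0.06913715,  0.57191342,  1.34028485])}
{'camera_matrix': array([[370.3929715 ,   0.        , 257.24330148],
       [  0.        , 370.3929715 , 192.95378077],
       [  0.        ,   0.        ,   1.        ]]), 'rvec': array([ 1.73853318,  1.86906247, -0.72135241]), 'tvec': array([ 0.09369272, -0.37027307,  1.54258475])}
```

View pics/top0.png

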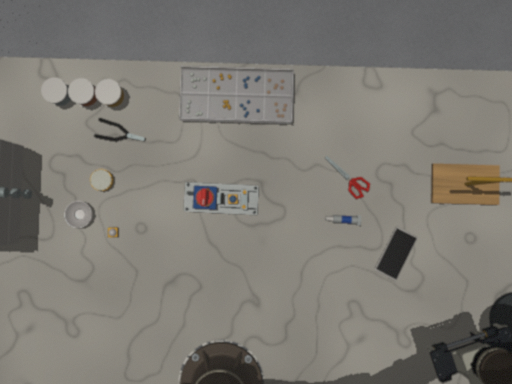

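View pics/scene0.png

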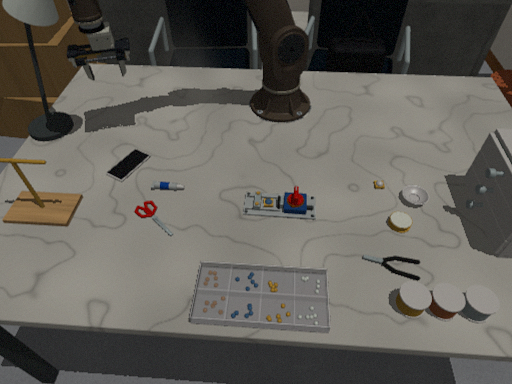

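The top view shows the clamp at about (222,198), with the knob at (205,198) and the fence end at about (247,199). I'll enlarge it and measure.

```bash
cat > h.py <<'E'
import cv2, numpy as np
from cell import sensors, optics, arm
def ray_plane(name,px,z):
    c=optics.calibration(name);K=c["camera_matrix"];R=cv2.Rodrigues(c["rvec"])[0];t=np.ravel(c["tvec"])
    p=np.atleast_2d(np.array(px,float))
    if name=="wrist":
        d=(p-[K[0,2],K[1,2]])/K[0,0]; r=np.linalg.norm(d,axis=1,keepdims=True)
        v=np.hstack([d/np.maximum(r,1e-9)*np.sin(r),np.cos(r)])
    else: v=np.hstack([(p-[K[0,2],K[1,2]])/[K[0,0],K[1,1]],np.ones((len(p),1))])
    o=-R.T@t; w=v@R
    return o+w*((z-o[2])/w[:,2:])
E
python3 - <<'E'
from h import *
im=cv2.imread("pics/top0.png")
x0,y0=175,170
cv2.imwrite("pics/topc.png",cv2.resize(im[y0:y0+56,x0:x0+90],None,fx=8.8,fy=8.8,interpolation=cv2.INTER_CUBIC))
hsv=cv2.cvtColor(im,cv2.COLOR_BGR2HSV).astype(int);H,S,V=cv2.split(hsv.astype(np.uint8))
def seg(m,z,n):
    q=np.zeros_like(m);q[y0:y0+56,x0:x0+90]=m[y0:y0+56,x0:x0+90]
    ys,xs=np.nonzero(q);r=cv2.minAreaRect(np.c_[xs,ys].astype(np.float32))
    print(n,len(xs),xs.mean(),ys.mean(),ray_plane("top",[xs.mean(),ys.mean()],z),r,ray_plane("top",cv2.boxPoints(r),z)[:,:2])
seg(((H<8)|(H>172))&(S>120)&(V>70),.05,"red")
seg((H>100)&(H<130)&(S>110)&(np.arange(512)[None]<222),.032,"blue")
E
```

```text
red 203 204.25615763546799 196.76847290640393 [[0.558302   0.06288863 0.05      ]] ((203.75001525878906, 197.25), (15.55634880065918, 16.263456344604492), 45.0) [[0.55516454 0.09735897]
 [0.58994397 0.06465599]
 [0.55852502 0.03130636]
 [0.52380787 0.0640051 ]]
blue 144 205.79861111111111 197.91666666666666 [[0.55549273 0.05986301 0.032     ]] ((205.0, 197.5), (21.0, 22.0), 90.0) [[0.58702319 0.09607102]
 [0.58889422 0.03049743]
 [0.52636626 0.02855609]
 [0.52448701 0.09401436]]
```

View pics/topc.png

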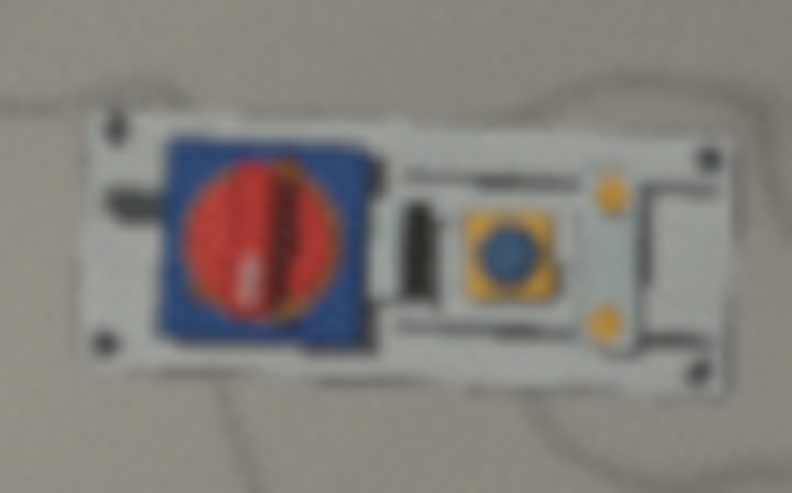

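Request:
arm_command(deltas=[0,0,0.5,0.17,0.33,0.04,91,0,0,0.5,0.17,0.33,0.04,91,0,0,0.5,0.17,0.33,0.04,91,0,0,0.5,0.17,0.33,0.04,91,0,0,0.5,0.17,0.33,0.04,91,0,0,0.5,0.17,0.33,0.04,91,0,0,0.5,0.17,0.33,0.04,91,0,0,1,0.348,0.651,0.04,60,0,0,1,0.348,0.651,0.04,60,0,0,1,0.348,0.651,0.04,60,0,0,1,0.348,0.651,0.04,60,0,0,1,0.348,0.651,0.04,60,0,0,1,0.348,0.651,0.04,60,0,0,1,0.348,0.651,0.04,60,0,0,1,0.348,0.651,0.04,60,0,0,1,0.348,0.651,0.04,60,0,0,1,0.348,0.651,0.04,60,0,0,1,0.348,0.651,0.04,60])

```text
clock: 1.9
position: [0.5564, 0.0606, 0.2546]
ee_rot: [-1.814, -2.565, 0.002]
force: [0.7, -0.9, -0.3]
width: 0.654
gripper_force: 0.0
```

Request:
arm_command(deltas=[0,0,0.78,0,0,0,40,0,0,0.78,0,0,0,40,0,0,0.78,0,0,0,40,0,0,0.78,0,0,0,40,0,0,0.78,0,0,0,40,0,0,0.78,0,0,0,40,0,0,0.78,0,0,0,40,0,0,0.78,0,0,0,40,0,0,0.78,0,0,0,40,0,0,0.78,0,0,0,40])

```text
clock: 2.9
position: [0.5567, 0.0605, 0.255]
ee_rot: [-0.015, -3.141, 0.001]
force: [-0.0, -0.9, -0.3]
width: 0.434
gripper_force: 0.0
```

```bash
python3 - <<'E'
from h import *
s=sensors.observe(); print({k:np.round(v,4) for k,v in s.items()})
print(optics.calibration("wrist"))
cv2.imwrite("pics/w1.png",optics.get_image("wrist"))
E
```

```text
{'clock': np.float64(2.9), 'joints': array([ 0.4156,  0.433 , -0.8743,  1.6245,  0.3467,  1.2481,  1.0361]), 'dq': array([-0.0156, -0.002 ,  0.0082, -0.0024, -0.0046, -0.0015, -0.0322]), 'joint_efforts': array([  0.3072, -55.5198, -10.9458, -30.927 ,   0.1102,   0.1318,
         0.7715]), 'position': array([0.5567, 0.0605, 0.255 ]), 'ee_rot': array([-1.5300e-02, -3.1413e+00,  9.0000e-04]), 'force': array([-0.0216, -0.8906, -0.2533]), 'ft_torque': array([ 0.1293, -0.1452, -0.0188]), 'gripper_force': np.float64(0.0), 'width': np.float64(0.4345)}
{'camera_matrix': array([[297.31863964,   0.        , 251.26764826],
       [  0.        , 297.31863964, 193.84778833],
       [  0.        ,   0.        ,   1.        ]]), 'rvec': array([-2.08727953, -2.06708655, -0.27894964]), 'tvec': array([-0.06629919, -0.57945274,  0.28014141])}
```

View pics/w1.png

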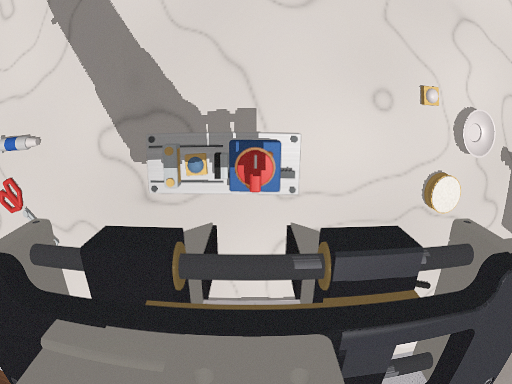

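```bash
cat >> h.py <<'E'
def ortho(im,name,z,cx,cy,half=.08,n=560):
    """top-down view at height z: up = +x, left = +y"""
    c=optics.calibration(name);K=c["camera_matrix"];R=cv2.Rodrigues(c["rvec"])[0];t=np.ravel(c["tvec"])
    g=(np.arange(n)-n/2+.5)*2*half/n
    Y,X=np.meshgrid(cy-g,cx-g)
    P=np.stack([X,Y,np.full_like(X,z)],-1)@R.T+t
    if name=="wrist":
        rr=np.linalg.norm(P[...,:2],axis=-1);k=np.arctan2(rr,P[...,2])/rr
    else: k=1/P[...,2]
    return cv2.remap(im,(P[...,0]*k*K[0,0]+K[0,2]).astype(np.float32),(P[...,1]*k*K[1,1]+K[1,2]).astype(np.float32),cv2.INTER_CUBIC)
E
python3 - <<'E'
from h import *
im=cv2.imread("pics/w1.png")
c=optics.calibration("wrist");print("cam",-cv2.Rodrigues(c["rvec"])[0].T@c["tvec"])
a=ortho(im,"wrist",.073,.557,.06,.05,400);b=ortho(im,"wrist",.008,.557,.03,.1,400)
cv2.imwrite("pics/w1o.png",np.hstack([a,b]))
E
```

```text
cam [0.48499053 0.06204278 0.42388733]
```

View pics/w1o.png

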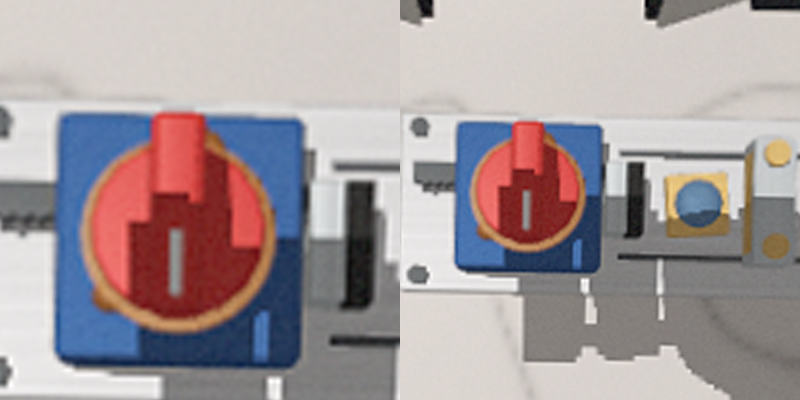

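Request:
arm_command(deltas=[0,0,-0.006,-0.002,0.0035,-0.04,40,0,0,-0.006,-0.002,0.0035,-0.08,40,0,0,-0.006,-0.002,0.0035,-0.12,40,0,0,-0.006,-0.002,0.0035,-0.14,40,0,0,-0.006,-0.002,0.0035,-0.155,40,0,0,-0.006,-0.002,0.0035,-0.165,40,0,0,-0.006,-0.002,0.0035,-0.165,40])

```text
clock: 3.65
position: [0.5547, 0.0653, 0.0895]
ee_rot: [-0.024, -3.141, 0.0]
force: [0.5, 0.4, -0.1]
width: 0.441
gripper_force: 0.0
```

```bash
python3 - <<'E'
from h import *
s=sensors.observe(); print({k:np.round(v,4) for k,v in s.items()})
im=optics.get_image("wrist");cv2.imwrite("pics/w2f.png",im)
a=ortho(im,"wrist",.073,.557,.06,.05,400)
cv2.imwrite("pics/w2.png",np.hstack([a,cv2.resize(im[100:325,150:375],(400,400))]))
E
```

```text
{'clock': np.float64(3.65), 'joints': array([ 0.3294,  0.5933, -0.7774,  1.8323,  0.5115,  0.9289,  0.8759]), 'dq': array([ 0.0075, -0.0228, -0.0203, -0.0242, -0.0126,  0.0234,  0.0169]), 'joint_efforts': array([ -0.3962, -61.5386, -12.3314, -23.8669,   0.2093,  -0.3281,
        -0.2383]), 'position': array([0.5547, 0.0653, 0.0895]), 'ee_rot': array([-2.4100e-02, -3.1407e+00,  4.0000e-04]), 'force': array([ 0.5133,  0.4049, -0.1479]), 'ft_torque': array([ 0.0526, -0.1999, -0.0037]), 'gripper_force': np.float64(0.0), 'width': np.float64(0.4411)}
```

View pics/w2.png

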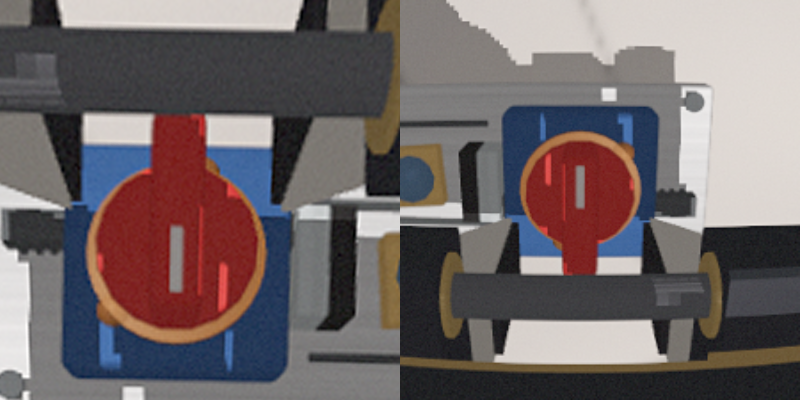

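The fingers stand symmetrically about the bar: inner edges at about 520 and 640, mark at 580. I'll go down and close gently.

Request:
arm_command(deltas=[0,0,0,-0.0005,0,-0.012,40,0,0,0,-0.0005,0,-0.023,40,0,0,0,-0.0005,0,-0.023,40,0,0,0,-0.0005,0,-0.023,10,0,0,0,-0.0005,0,-0.023,10,0,0,0,-0.0005,0,-0.023,10,0,0,0,-0.0005,0,-0.023,10,0,0,0,-0.0005,0,-0.023,10,0,0,0,-0.0005,0,-0.023,10,0,0,0,-0.0005,0,-0.023,10,0,0,0,-0.0005,0,-0.023,10], force=6)

```text
clock: 4.8
position: [0.5544, 0.0654, 0.0671]
ee_rot: [0.023, 3.141, 0.0]
force: [-0.9, -1.4, -0.4]
width: 0.111
gripper_force: 0.0
```

```bash
cat > s.py <<'E'
from cell import sensors
import numpy as np
s=sensors.observe(); print({k:np.round(s[k],4) for k in ("clock","position","ee_rot","force","ft_torque","width","gripper_force","joints")})
E
python3 s.py
```

```text
{'clock': np.float64(4.8), 'position': array([0.5544, 0.0654, 0.0671]), 'ee_rot': array([0.0225, 3.1415, 0.    ]), 'force': array([-0.9086, -1.4142, -0.4206]), 'ft_torque': array([ 0.0747, -0.1113,  0.0258]), 'width': np.float64(0.1115), 'gripper_force': np.float64(0.0), 'joints': array([ 0.3143,  0.6194, -0.7576,  1.8534,  0.5408,  0.8865,  0.8517])}
```

```bash
python3 - <<'E'
from h import *
im=optics.get_image("wrist");cv2.imwrite("pics/w3f.png",im)
sc=optics.get_image("scene");cv2.imwrite("pics/s3f.png",sc)
cv2.imwrite("pics/w3.png",np.hstack([cv2.resize(im[100:325,150:375],(400,400),interpolation=2),cv2.resize(sc[140:240,240:340],(400,400),interpolation=2)]))
E
python3 s.py
```

```text
{'clock': np.float64(4.9), 'position': array([0.5544, 0.0654, 0.067 ]), 'ee_rot': array([2.2500e-02, 3.1415e+00, 1.0000e-04]), 'force': array([0.2907, 0.8139, 0.5691]), 'ft_torque': array([ 0.0982, -0.131 ,  0.0205]), 'width': np.float64(0.1075), 'gripper_force': np.float64(0.0), 'joints': array([ 0.3143,  0.6194, -0.7576,  1.8534,  0.5408,  0.8865,  0.8518])}
```

View pics/w3.png

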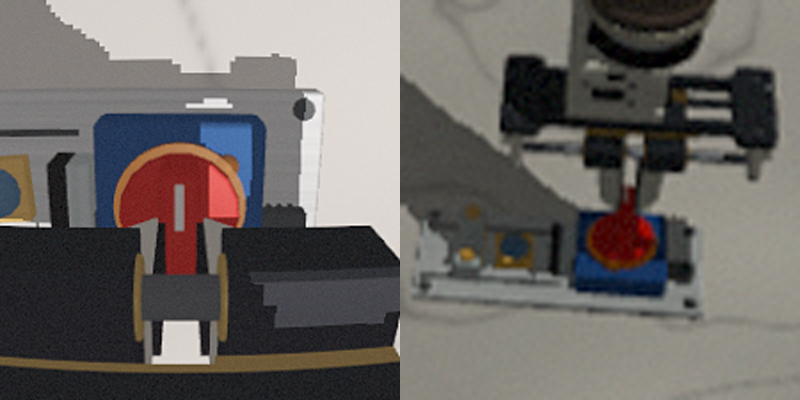

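Request:
arm_command(deltas=[0,0,0,0,0,0,0,0,0,0,0,0,0,0,0,0,0,0,0,0,0,0,0,0,0,0,0,0,0,0,0,0,0,0,0], force=8)

```text
clock: 5.4
position: [0.5544, 0.0654, 0.0671]
ee_rot: [0.022, 3.141, 0.0]
force: [-0.1, 0.4, -0.4]
width: 0.001
gripper_force: 0.0
```

```bash
python3 s.py
```

```text
{'clock': np.float64(5.4), 'position': array([0.5544, 0.0654, 0.0671]), 'ee_rot': array([2.2400e-02, 3.1415e+00, 1.0000e-04]), 'force': array([-0.0785,  0.3715, -0.3652]), 'ft_torque': array([ 0.0873, -0.2069, -0.0106]), 'width': np.float64(0.0014), 'gripper_force': np.float64(0.0), 'joints': array([ 0.3143,  0.6194, -0.7576,  1.8534,  0.5408,  0.8865,  0.8517])}
```

```bash
python3 - <<'E'
from h import *
def proj(name,P):
    c=optics.calibration(name);K=c["camera_matrix"];R=cv2.Rodrigues(c["rvec"])[0];p=np.array(P)@R.T+np.ravel(c["tvec"])
    if name=="wrist":
        rr=np.linalg.norm(p[:,:2],axis=1);k=(np.arctan2(rr,p[:,2])/rr)[:,None]
    else:k=1/p[:,2:]
    return p[:,:2]*k*K[0,0]+[K[0,2],K[1,2]]
x,y=.5545,.0645
bar=[[x+a,y+b,.073] for a,b in((-.025,-.007),(-.025,.007),(.025,.007),(.025,-.007))]
barb=[[p[0],p[1],.043] for p in bar]
tip=[[.5544,.0654,.048],[.5544,.0654,.067]]
out=[]
for n,(u,v,w) in(("wrist",(190,120,130)),("scene",(255,150,80))):
    im=optics.get_image(n);f=400/w
    a=cv2.resize(im[v:v+w,u:u+w],(400,400),interpolation=2)
    q=lambda P:((proj(n,P)-[u,v])*f).astype(int)
    cv2.polylines(a,[q(bar)],True,(0,255,0));cv2.polylines(a,[q(barb)],True,(255,255,0))
    for t in q(tip):cv2.circle(a,tuple(map(int,t)),4,(255,0,255),1)
    out.append(a)
cv2.imwrite("pics/w4.png",np.hstack(out))
E
```

```text
(no output)
```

View pics/w4.png

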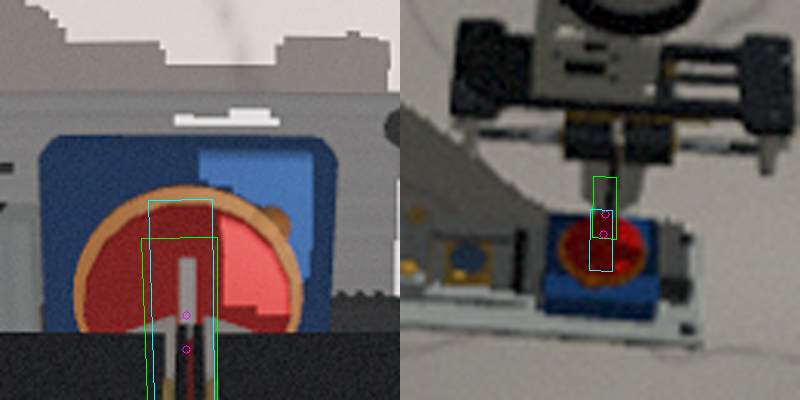

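The scene view shows the closed fingertips ending above the bar (crop row ~205, z about 0.073). That is roughly 25 mm higher than the nominal value. I'll open, go down in steps and check.

Request:
arm_command(deltas=[0,0,0,0,0,0,36,0,0,0,0,0,0,36,0,0,0,0,0,0,36,0,0,0,0,0,0,36,0,0,0,0,0,0,36,0,0,0,0,0,0,36,0,0,0,0,0,-0.005,36,0,0,0,0,0,-0.01,36,0,0,0,0,0,-0.015,36,0,0,0,0,0,-0.015,36])

```text
clock: 6.5
position: [0.5538, 0.0652, 0.0511]
ee_rot: [-0.022, -3.14, 0.0]
force: [-0.4, 0.2, -0.4]
width: 0.389
gripper_force: 0.0
```

```bash
python3 s.py; python3 - <<'E'
from h import *
out=[]
for n,(u,v,w) in(("wrist",(190,120,130)),("scene",(265,165,60))):
    im=optics.get_image(n)
    out.append(cv2.resize(im[v:v+w,u:u+w],(400,400),interpolation=2))
cv2.imwrite("pics/w5.png",np.hstack(out))
E
```

```text
{'clock': np.float64(6.5), 'position': array([0.5538, 0.0652, 0.0511]), 'ee_rot': array([-2.2300e-02, -3.1401e+00,  3.0000e-04]), 'force': array([-0.4061,  0.1717, -0.4092]), 'ft_torque': array([ 0.1271, -0.1235,  0.0552]), 'width': np.float64(0.389), 'gripper_force': np.float64(0.0), 'joints': array([ 0.303 ,  0.639 , -0.7422,  1.8663,  0.5611,  0.8588,  0.8347])}
```

View pics/w5.png

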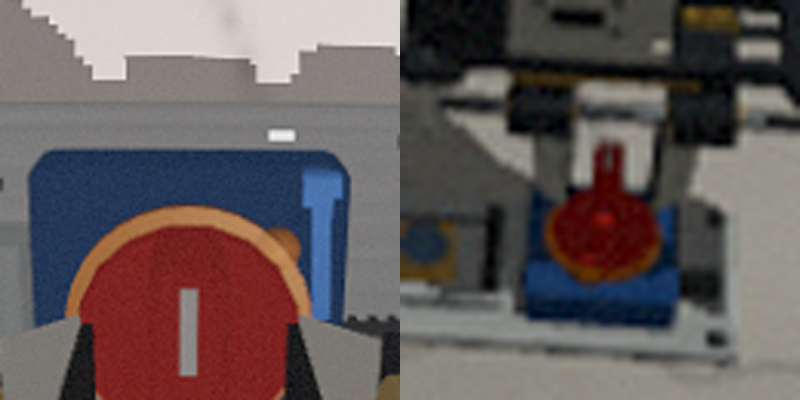

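The fingers now straddle the bar: the scene crop shows the bar top at row 140 and the tips at about 190. I'll go down a little more and close gently.

Request:
arm_command(deltas=[0,0,0,0,0,-0.004,36,0,0,0,0,0,-0.006,36,0,0,0,0,0,-0.006,36,0,0,0,0,0,-0.006,0,0,0,0,0,0,-0.006,0,0,0,0,0,0,-0.006,0,0,0,0,0,0,-0.006,0,0,0,0,0,0,-0.006,0,0,0,0,0,0,-0.006,0], force=6)

```text
clock: 7.5
position: [0.5544, 0.065, 0.0461]
ee_rot: [0.023, 3.141, -0.001]
force: [-0.8, -2.2, 3.1]
width: 0.152
gripper_force: 6.0
```

```bash
python3 s.py
```

```text
{'clock': np.float64(7.5), 'position': array([0.5544, 0.065 , 0.0461]), 'ee_rot': array([ 2.3100e-02,  3.1414e+00, -9.0000e-04]), 'force': array([-0.7816, -2.1858,  3.1174]), 'ft_torque': array([-0.4538, -0.0527, -0.0578]), 'width': np.float64(0.1516), 'gripper_force': np.float64(5.9989), 'joints': array([ 0.2991,  0.645 , -0.7366,  1.8699,  0.569 ,  0.8489,  0.8283])}
```

The bar is gripped: the opening is 13.9 mm. I'll relieve the light contact and regrip firmly.

Request:
arm_command(deltas=[0,0,0,0,0,0,18,0,0,0,0,-0.0005,0.002,18,0,0,0,0,-0.0005,0.002,18,0,0,0,0,-0.0005,0.002,0,0,0,0,0,-0.0005,0.002,0,0,0,0,0,-0.0005,0.002,0,0,0,0,0,-0.0005,0.002,0], force=50)

```text
clock: 8.2
position: [0.5544, 0.065, 0.0481]
ee_rot: [0.023, 3.141, 0.0]
force: [-0.6, 0.3, 2.7]
width: 0.145
gripper_force: 50.0
```

```bash
python3 s.py
```

```text
{'clock': np.float64(8.2), 'position': array([0.5544, 0.065 , 0.0481]), 'ee_rot': array([2.2500e-02, 3.1415e+00, 1.0000e-04]), 'force': array([-0.6337,  0.3469,  2.7192]), 'ft_torque': array([-0.0108, -0.0395, -0.041 ]), 'width': np.float64(0.1446), 'gripper_force': np.float64(49.9975), 'joints': array([ 0.3013,  0.6427, -0.739 ,  1.8685,  0.566 ,  0.8521,  0.8314])}
```

Request:
arm_command(deltas=[0,0,-0.06,0,0,0,0,0,0,-0.12,0,0,0,0,0,0,-0.18,0,0,0,0,0,0,-0.24,0,0,0,0,0,0,-0.3,0,0,0,0,0,0,-0.36,0,0,0,0,0,0,-0.36,0,0,0,0,0,0,-0.36,0,0,0,0])

```text
clock: 9.0
position: [0.5547, 0.0656, 0.0481]
ee_rot: [0.893, 3.011, 0.001]
force: [2.4, 3.0, -0.8]
width: 0.145
gripper_force: 50.0
```

```bash
cat >> s.py <<'E'
from scipy.spatial.transform import Rotation as R
x=R.from_rotvec(s["ee_rot"]).as_matrix()[:,0]; print("yaw",np.arctan2(x[1],x[0]),"knob",(np.pi-.0143-np.arctan2(x[1],x[0]))%(2*np.pi))
E
python3 s.py
```

```text
{'clock': np.float64(9.0), 'position': array([0.5547, 0.0656, 0.0481]), 'ee_rot': array([8.9310e-01, 3.0115e+00, 1.4000e-03]), 'force': array([ 2.4247,  3.0127, -0.782 ]), 'ft_torque': array([ 0.6156, -0.4859,  0.0427]), 'width': np.float64(0.1451), 'gripper_force': np.float64(49.9961), 'joints': array([ 0.2096,  0.6007, -0.5977,  1.8759,  0.457 ,  0.8035,  0.3635])}
yaw 2.5650031509068314 knob 0.5622895026829617
```

Request:
arm_command(deltas=[0,0,-0.05,0,0,0,0,0,0,-0.1,0,0,0,0,0,0,-0.15,0,0,0,0,0,0,-0.2,0,0,0,0,0,0,-0.25,0,0,0,0,0,0,-0.3,0,0,0,0])

```text
clock: 9.6
position: [0.5551, 0.066, 0.0482]
ee_rot: [1.575, 2.718, 0.003]
force: [3.4, 3.6, -2.2]
width: 0.145
gripper_force: 50.0
```

```bash
python3 s.py
```

```text
{'clock': np.float64(9.6), 'position': array([0.5551, 0.066 , 0.0482]), 'ee_rot': array([1.5753, 2.7175, 0.0033]), 'force': array([ 3.3597,  3.6085, -2.1869]), 'ft_torque': array([ 0.8563, -0.8198,  0.1128]), 'width': np.float64(0.1454), 'gripper_force': np.float64(50.017), 'joints': array([ 0.1272,  0.5729, -0.4764,  1.8824,  0.3633,  0.7705, -0.0277])}
yaw 2.0908934685769163 knob 1.0363991850128769
```

Request:
arm_command(deltas=[0,0,-0.02,0.0003,0.0003,0,0,0,0,-0.04,0.0006,0.0006,0,0,0,0,-0.06,0.0006,0.0006,0,0,0,0,-0.08,0.0006,0.0006,0,0,0,0,-0.1,0.0006,0.0006,0,0,0,0,-0.11,0.0006,0.0006,0,0,0,0,-0.12,0.0006,0.0006,0,0,0,0,-0.13,0.0006,0.0006,0,0])

```text
clock: 10.4
position: [0.5553, 0.0661, 0.0481]
ee_rot: [1.845, 2.542, 0.002]
force: [4.4, 3.9, -1.4]
width: 0.143
gripper_force: 50.0
```

```bash
python3 s.py
```

```text
{'clock': np.float64(10.4), 'position': array([0.5553, 0.0661, 0.0481]), 'ee_rot': array([1.8454e+00, 2.5422e+00, 1.7000e-03]), 'force': array([ 4.4279,  3.8967, -1.3713]), 'ft_torque': array([ 1.0506, -0.8597,  0.1026]), 'width': np.float64(0.1432), 'gripper_force': np.float64(50.0059), 'joints': array([ 0.089 ,  0.5633, -0.4222,  1.8844,  0.3224,  0.76  , -0.1963])}
yaw 1.885772506202371 knob 1.2415201473874222
```

Request:
arm_command(deltas=[0,0,-0.01,0.0005,0.0005,0,0,0,0,-0.02,0.001,0.001,0,0,0,0,-0.03,0.001,0.001,0,0,0,0,-0.04,0.001,0.001,0,0,0,0,-0.05,0.001,0.001,0,0,0,0,-0.06,0.001,0.001,0,0])

```text
clock: 11.0
position: [0.5556, 0.0662, 0.0481]
ee_rot: [-1.964, -2.452, 0.001]
force: [-1.4, 1.6, 6.1]
width: 0.146
gripper_force: 50.0
```

```bash
python3 s.py
```

```text
{'clock': np.float64(11.0), 'position': array([0.5556, 0.0662, 0.0481]), 'ee_rot': array([-1.9642e+00, -2.4517e+00,  1.1000e-03]), 'force': array([-1.3574,  1.64  ,  6.0711]), 'ft_torque': array([0.3027, 0.3062, 0.1137]), 'width': np.float64(0.1465), 'gripper_force': np.float64(50.0055), 'joints': array([ 0.07  ,  0.56  , -0.3965,  1.8838,  0.3036,  0.7575, -0.2749])}
yaw 1.7907048984979341 knob 1.336587755091859
```

Request:
arm_command(deltas=[0,0,-0.01,0,0,0,0,0,0,-0.02,0,0,0,0,0,0,-0.03,0,0,0,0,0,0,-0.04,0,0,0,0,0,0,-0.05,0,0,0,0,0,0,-0.06,0,0,0,0])

```text
clock: 11.6
position: [0.5558, 0.0662, 0.0481]
ee_rot: [2.078, 2.356, -0.001]
force: [-1.4, 1.2, 5.1]
width: 0.147
gripper_force: 50.0
```

```bash
python3 s.py
```

```text
{'clock': np.float64(11.6), 'position': array([0.5558, 0.0662, 0.0481]), 'ee_rot': array([ 2.0775e+00,  2.3565e+00, -8.0000e-04]), 'force': array([-1.4326,  1.1864,  5.0747]), 'ft_torque': array([0.3025, 0.2433, 0.0618]), 'width': np.float64(0.1474), 'gripper_force': np.float64(50.0056), 'joints': array([ 0.0526,  0.5559, -0.3716,  1.8852,  0.2847,  0.7525, -0.352 ])}
yaw 1.6964439607215993 knob 1.4308486928681938
```

Request:
arm_command(deltas=[0,0,-0.01,0,0,0,0,0,0,-0.02,0,0,0,0,0,0,-0.03,0,0,0,0,0,0,-0.04,0,0,0,0,0,0,-0.05,0,0,0,0,0,0,-0.06,0,0,0,0])

```text
clock: 12.2
position: [0.5559, 0.0663, 0.0481]
ee_rot: [2.186, 2.256, -0.001]
force: [-1.7, 1.6, 5.1]
width: 0.147
gripper_force: 50.0
```

```bash
python3 s.py
```

```text
{'clock': np.float64(12.2), 'position': array([0.5559, 0.0663, 0.0481]), 'ee_rot': array([ 2.1863e+00,  2.2559e+00, -6.0000e-04]), 'force': array([-1.6516,  1.6173,  5.1362]), 'ft_torque': array([0.1507, 0.1777, 0.1064]), 'width': np.float64(0.1469), 'gripper_force': np.float64(50.0058), 'joints': array([ 0.035 ,  0.5522, -0.3467,  1.8866,  0.2657,  0.7478, -0.429 ])}
yaw 1.6021258948869181 knob 1.525166758702875
```

Request:
arm_command(deltas=[0,0,-0.01,0,0,0,0,0,0,-0.02,0,0,0,0,0,0,-0.03,0,0,0,0,0,0,-0.04,0,0,0,0,0,0,-0.05,0,0,0,0,0,0,-0.06,0,0,0,0])

```text
clock: 12.8
position: [0.556, 0.0662, 0.0481]
ee_rot: [2.29, 2.15, -0.0]
force: [-0.8, 0.8, 5.5]
width: 0.146
gripper_force: 50.0
```

```bash
python3 s.py
```

```text
{'clock': np.float64(12.8), 'position': array([0.556 , 0.0662, 0.0481]), 'ee_rot': array([ 2.2900e+00,  2.1503e+00, -4.0000e-04]), 'force': array([-0.8234,  0.7908,  5.463 ]), 'ft_torque': array([0.0895, 0.1228, 0.0606]), 'width': np.float64(0.1463), 'gripper_force': np.float64(50.0058), 'joints': array([ 0.0173,  0.5487, -0.3217,  1.8881,  0.2467,  0.7433, -0.5059])}
yaw 1.5078657560644753 knob 1.6194268975253179
```

Request:
arm_command(deltas=[0,0,-0.01,0,0,0,0,0,0,-0.02,0,0,0,0,0,0,-0.03,0,0,0,0,0,0,-0.04,0,0,0,0,0,0,-0.05,0,0,0,0,0,0,-0.06,0,0,0,0])

```text
clock: 13.4
position: [0.5561, 0.0662, 0.0481]
ee_rot: [2.389, 2.04, -0.0]
force: [-1.5, -0.2, 4.8]
width: 0.148
gripper_force: 50.0
```

```bash
python3 s.py
```

```text
{'clock': np.float64(13.4), 'position': array([0.5561, 0.0662, 0.0481]), 'ee_rot': array([ 2.3888e+00,  2.0399e+00, -1.0000e-04]), 'force': array([-1.5264, -0.2117,  4.7621]), 'ft_torque': array([-0.1094,  0.012 ,  0.0778]), 'width': np.float64(0.1475), 'gripper_force': np.float64(50.006), 'joints': array([-4.0000e-04,  5.4540e-01, -2.9660e-01,  1.8896e+00,  2.2750e-01,
        7.3900e-01, -5.8270e-01])}
yaw 1.413529875319707 knob 1.7137627782700862
```

Request:
arm_command(deltas=[0,0,-0.01,0,0,0,0,0,0,-0.02,0,0,0,0,0,0,-0.03,0,0,0,0,0,0,-0.04,0,0,0,0,0,0,-0.05,0,0,0,0,0,0,-0.06,0,0,0,0])

```text
clock: 14.0
position: [0.5562, 0.0662, 0.0481]
ee_rot: [2.482, 1.925, 0.0]
force: [0.8, -2.0, 4.3]
width: 0.146
gripper_force: 50.0
```

```bash
python3 s.py
```

```text
{'clock': np.float64(14.0), 'position': array([0.5562, 0.0662, 0.0481]), 'ee_rot': array([2.4822e+00, 1.9250e+00, 3.0000e-04]), 'force': array([ 0.766 , -2.028 ,  4.3001]), 'ft_torque': array([-0.5108, -0.2978,  0.1126]), 'width': np.float64(0.1457), 'gripper_force': np.float64(50.0065), 'joints': array([-0.0183,  0.5424, -0.2715,  1.8911,  0.2084,  0.735 , -0.6594])}
yaw 1.319287017422741 knob 1.8080056361670522
```

Request:
arm_command(deltas=[0,0,-0.01,0,0,0,0,0,0,-0.02,0,0,0,0,0,0,-0.03,0,0,0,0,0,0,-0.04,0,0,0,0])

```text
clock: 14.4
position: [0.5562, 0.0663, 0.0481]
ee_rot: [2.541, 1.846, 0.0]
force: [1.9, -2.8, 4.4]
width: 0.148
gripper_force: 50.0
```

```bash
python3 s.py
```

```text
{'clock': np.float64(14.4), 'position': array([0.5562, 0.0663, 0.0481]), 'ee_rot': array([2.5413e+00, 1.8462e+00, 3.0000e-04]), 'force': array([ 1.9138, -2.8308,  4.3565]), 'ft_torque': array([-0.7503, -0.5999,  0.0732]), 'width': np.float64(0.148), 'gripper_force': np.float64(50.007), 'joints': array([-0.0303,  0.5405, -0.2547,  1.8921,  0.1956,  0.7325, -0.7104])}
yaw 1.2565610255030115 knob 1.8707316280867816
```

Still free.

Request:
arm_command(deltas=[0,0,-0.01,0.0002,-0.0002,0,0,0,0,-0.02,0.0004,-0.0004,0,0,0,0,-0.03,0.0004,-0.0004,0,0,0,0,-0.04,0.0004,-0.0004,0,0,0,0,-0.05,0.0004,-0.0004,0,0,0,0,-0.06,0.0004,-0.0004,0,0])

```text
clock: 15.0
position: [0.5564, 0.0662, 0.0481]
ee_rot: [-2.626, -1.725, -0.0]
force: [1.3, -2.2, 5.1]
width: 0.145
gripper_force: 50.0
```

```bash
python3 s.py
```

```text
{'clock': np.float64(15.0), 'position': array([0.5564, 0.0662, 0.0481]), 'ee_rot': array([-2.6256e+00, -1.7250e+00, -2.0000e-04]), 'force': array([ 1.3469, -2.2277,  5.1385]), 'ft_torque': array([-0.5873, -0.3856,  0.0878]), 'width': np.float64(0.1448), 'gripper_force': np.float64(50.0068), 'joints': array([-0.0478,  0.5382, -0.2299,  1.893 ,  0.176 ,  0.7297, -0.7861])}
yaw 1.162549800031722 knob 1.964742853558071
```

Request:
arm_command(deltas=[0,0,-0.01,0.0002,-0.0002,0,0,0,0,-0.02,0.0004,-0.0004,0,0,0,0,-0.03,0.0004,-0.0004,0,0,0,0,-0.04,0.0004,-0.0004,0,0,0,0,-0.05,0.0004,-0.0004,0,0,0,0,-0.06,0.0004,-0.0004,0,0])

```text
clock: 15.6
position: [0.5565, 0.0661, 0.0481]
ee_rot: [-2.703, -1.6, 0.0]
force: [0.5, -2.6, 5.1]
width: 0.146
gripper_force: 50.0
```

```bash
python3 s.py
```

```text
{'clock': np.float64(15.6), 'position': array([0.5565, 0.0661, 0.0481]), 'ee_rot': array([-2.7034e+00, -1.5996e+00,  1.0000e-04]), 'force': array([ 0.539 , -2.6161,  5.1095]), 'ft_torque': array([-0.4101, -0.1862,  0.0831]), 'width': np.float64(0.1463), 'gripper_force': np.float64(50.0067), 'joints': array([-0.0653,  0.5361, -0.2049,  1.894 ,  0.1564,  0.7271, -0.8616])}
yaw 1.0685850899890443 knob 2.058707563600749
```

Request:
arm_command(deltas=[0,0,-0.01,0,-0.0002,0,0,0,0,-0.02,0,-0.0004,0,0,0,0,-0.03,0,-0.0004,0,0,0,0,-0.04,0,-0.0004,0,0,0,0,-0.05,0,-0.0004,0,0,0,0,-0.06,0,-0.0004,0,0])

```text
clock: 16.2
position: [0.5566, 0.066, 0.0481]
ee_rot: [-2.775, -1.471, -0.0]
force: [0.8, -0.7, 5.6]
width: 0.15
gripper_force: 50.0
```

```bash
python3 s.py
```

```text
{'clock': np.float64(16.2), 'position': array([0.5566, 0.066 , 0.0481]), 'ee_rot': array([-2.7754e+00, -1.4707e+00, -3.0000e-04]), 'force': array([ 0.8484, -0.7302,  5.5624]), 'ft_torque': array([-0.2747, -0.2794,  0.0807]), 'width': np.float64(0.1498), 'gripper_force': np.float64(50.0065), 'joints': array([-0.0829,  0.5339, -0.1798,  1.8956,  0.1369,  0.7238, -0.9372])}
yaw 0.9745792406548827 knob 2.1527134129349106
```

Request:
arm_command(deltas=[0,0,-0.01,0,0,0,0,0,0,-0.02,0,0,0,0,0,0,-0.03,0,0,0,0,0,0,-0.04,0,0,0,0,0,0,-0.05,0,0,0,0,0,0,-0.06,0,0,0,0])

```text
clock: 16.8
position: [0.5567, 0.0659, 0.0481]
ee_rot: [-2.842, -1.338, -0.0]
force: [1.6, -1.9, 4.7]
width: 0.147
gripper_force: 50.0
```

```bash
python3 s.py
```

```text
{'clock': np.float64(16.8), 'position': array([0.5567, 0.0659, 0.0481]), 'ee_rot': array([-2.8417e+00, -1.3382e+00, -4.0000e-04]), 'force': array([ 1.6055, -1.9256,  4.7203]), 'ft_torque': array([-0.2625, -0.2831,  0.0991]), 'width': np.float64(0.147), 'gripper_force': np.float64(50.0101), 'joints': array([-0.1012,  0.5319, -0.1543,  1.8972,  0.1175,  0.721 , -1.0134])}
yaw 0.8802309969965499 knob 2.2470616565932433
```

Request:
arm_command(deltas=[0,0,-0.01,0,0,0,0,0,0,-0.02,0,0,0,0,0,0,-0.03,0,0,0,0,0,0,-0.04,0,0,0,0,0,0,-0.05,0,0,0,0])

```text
clock: 17.3
position: [0.5568, 0.0658, 0.0481]
ee_rot: [-2.892, -1.226, -0.0]
force: [0.7, -0.0, 6.0]
width: 0.146
gripper_force: 50.1
```

```bash
python3 s.py
```

```text
{'clock': np.float64(17.3), 'position': array([0.5568, 0.0658, 0.0481]), 'ee_rot': array([-2.8922e+00, -1.2259e+00, -4.0000e-04]), 'force': array([ 7.4990e-01, -3.7000e-03,  5.9777e+00]), 'ft_torque': array([ 0.0302, -0.336 ,  0.1742]), 'width': np.float64(0.1457), 'gripper_force': np.float64(50.0553), 'joints': array([-0.1165,  0.5305, -0.1329,  1.8985,  0.1015,  0.7189, -1.0768])}
yaw 0.8017982584604466 knob 2.3254943951293465
```

Contact: the torque has risen from about 0.085 to 0.174 N m. I'll take one small step, hold, and read it several times.

Request:
arm_command(deltas=[0,0,-0.008,0,0,0,0,0,0,-0.015,0,0,0,0])

```text
clock: 17.5
position: [0.5568, 0.0658, 0.0481]
ee_rot: [-2.906, -1.192, -0.001]
force: [1.0, 1.0, 4.4]
width: 0.142
gripper_force: 50.1
```

```bash
python3 s.py; python3 - <<'E'
from cell import sensors,optics
import numpy as np
l=[]
for i in range(8): optics.get_image("scene"); l.append(sensors.observe()["ft_torque"][2])
print(np.round(l,3),np.mean(l))
E
python3 s.py|tail -1
```

```text
{'clock': np.float64(17.5), 'position': array([0.5568, 0.0658, 0.0481]), 'ee_rot': array([-2.9063e+00, -1.1921e+00, -6.0000e-04]), 'force': array([0.9568, 1.0302, 4.4038]), 'ft_torque': array([ 0.2181, -0.3069,  0.2596]), 'width': np.float64(0.1419), 'gripper_force': np.float64(50.0726), 'joints': array([-0.1211,  0.53  , -0.1266,  1.8989,  0.0967,  0.7182, -1.0956])}
yaw 0.7784770326521224 knob 2.3488156209376707
[0.244 0.221 0.198 0.181 0.16  0.213 0.198 0.201] 0.20210065859567283
yaw 0.7792716491026496 knob 2.3480210044871437
```

Torque while moving is about 0.22–0.26 against a free 0.085, so the clamping force is about 14 N. I'll release and rise.

Request:
arm_command(deltas=[0,0,0,0,0,0,36,0,0,0,0,0,0,36,0,0,0,0,0,0,36,0,0,0,0,0,0,36,0,0,0,0,0,0,36,0,0,0,0,0,0,36,0,0,0,0,0,0.01,36,0,0,0,0,0,0.03,36,0,0,0,0,0,0.06,36,0,0,0,0,0,0.1,36,0,0,0,0,0,0.15,36,0,0,0,0,0,0.2,36,0,0,0,0,0,0.2,36,0,0,0,0,0,0.2,36])

```text
clock: 19.3
position: [0.5574, 0.0654, 0.2501]
ee_rot: [2.906, 1.193, 0.005]
force: [0.2, 0.2, -1.6]
width: 0.392
gripper_force: 0.0
```

```bash
python3 s.py; python3 - <<'E'
from h import *
im=optics.get_image("wrist")
c=optics.calibration("wrist");print("cam",-cv2.Rodrigues(c["rvec"])[0].T@c["tvec"])
cv2.imwrite("pics/w6.png",np.hstack([ortho(im,"wrist",.073,.557,.065,.05,400),ortho(im,"wrist",.02,.554,.01,.05,400)]))
E
```

```text
{'clock': np.float64(19.3), 'position': array([0.5574, 0.0654, 0.2501]), 'ee_rot': array([2.9056, 1.1925, 0.0053]), 'force': array([ 0.244 ,  0.2128, -1.5628]), 'ft_torque': array([0.0051, 0.005 , 0.0247]), 'width': np.float64(0.3925), 'gripper_force': np.float64(0.0), 'joints': array([-0.106 ,  0.3094, -0.1396,  1.6742,  0.0466,  1.1577, -1.0495])}
yaw 0.778913253787437 knob 2.348379399802356
cam [0.60680658 0.11578342 0.41726044]
```

View pics/w6.png

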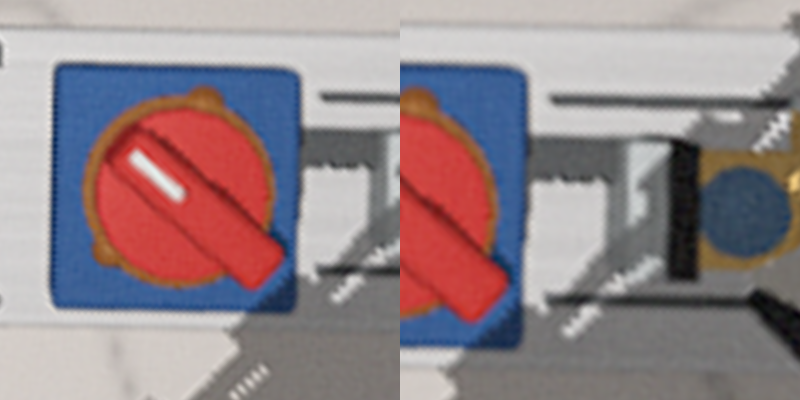

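The last view shows the pendant square against the jaw, at about (685–795, 150–270). The knob bar stayed at 45°, where I left it.

```bash
python3 -c "
from cell import arm
print(arm.sign_off())"
```

```text
the job is handed in; nothing more can be done
None
```

I broke the knob loose and wound it clockwise to about 2.35 rad. By the torque readings, the jaw now holds the pendant against the stop at about 14 N (an estimate). The last picture shows it square to the jaw, though the stop side was out of view. I released the knob, raised the arm clear and handed the job in at about 19 s.

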